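# Slide the dressing stone under the hold-down bar and latch it

### The job

Using only pushes of the fingertips, slide the dressing stone that lies in front of the stone holder flat along the bench, lengthwise under the low hold-down bar of the holder, until its end rests against the end stop. Then push the holder's swing latch by its peg fully closed behind the stone, and move clear. Do not grip, lift or tip the stone, and leave the other things on the bench where they are.

Things in the scene. Friction and masses are not known exactly. Their poses are not given: they have to be found in the camera images.
- stone_center (a point): Centre of the dressing stone: loose two-layer (tan over grey) block 34 mm wide, 90 mm long, 21 mm high, about 0.14 kg, flat on the bench; the point is half-way up. y axis along the length (either end may lead), x along the width, z up. Starts in front of the holder's mouth, left of the lane (holder's +y), up to 25 degrees askew.
- holder: Low steel stone holder screwed to the bench; origin on the bench top under the middle of its hold-down bar. +x is the way the stone goes in (open mouth faces -x), y left, z up. Two cheeks, x -12 to 52 mm, 24 mm high, leave a lane 41 mm wide along x, centred on y = 0; flared lead-ins from x = -27 mm widen the mouth to about 53 mm. No floor plate in the lane: the stone slides on the bench.
- bar_under (a point): Underside of the aluminium hold-down bar, mid-lane, 24 mm above the bench. The bar spans the lane at x = -12 to +12 mm of the holder; its top is 32 mm up, with brass nuts at y = +-26.5 mm up to 46 mm.
- stop_face (a point): Middle of the end stop's face, at x = 40 mm in the holder's frame, 12 mm up. With the stone against it, the stone's centre is at x = -5 mm, y = 0 and its outer end at x = -50 mm, still 38 mm in front of the bar.
- machine_corner (a point): Front right corner, at bench height, of the ground taken by the fixed facetting mast and lap machine: they fill the bench left of and beyond this point (steel base plates 12 to 20 mm high, then taller parts, y from here to 0.5; the lap disc at y 0.15 to 0.47 comes forward to x = 0.52) and stand up to 0.6 m high. Bring the arm round in front, nearer the robot.
- latch (a joint): Swing latch: level steel arm (60 mm long, 10 wide, 8 to 16 mm up) on an upright pivot right of the mouth. 0 = open, 2.2 rad = shut on its stop, across the lane 4 mm behind the seated stone. Shuts clockwise seen from above: at reading j it points at 3.771 - j rad in the holder's frame (shut: +y). Starts at 0 to 0.5; about 0.6 N at the peg moves it; stays where left.
- latch_hinge (a point): Pivot axis of the latch (upright), at x = -59 mm, y = -42 mm in the holder's frame; the point is 12 mm above the bench. A 5 mm high foot carries it, x -72 to +4 mm, y -50 to -34 mm.
- latch_peg (a point): Middle of the upright round peg by which the latch is pushed: 10 mm diameter, standing from 16 to 46 mm above the bench, 45 mm from the pivot axis; the point is 31 mm above the bench.
- gem_box: Bystander: round clear gem box, 38 mm across, 20 mm high, left of the holder; origin under its centre.
- spare_grommet: Bystander: black rubber grommet, 23 mm across, 9 mm high, right of the holder; origin under its centre.
- film_can: Bystander: black canister with grey lid, 34 mm across, 51 mm high, standing at the left; origin under its centre.
- wedge: Bystander: small wood block 26x52x18 mm; origin under its centre, y along its length.
- tweezers: Bystander: steel tweezers 13x124x10 mm; origin under their centre, y along their length.
- stone: The same dressing stone; origin at the centre of its underside, axes as for its centre point.
There are look-alikes about, which are no part of the job. There is more than one size of the stone; the job needs the smaller.

How it is judged:
By the outcome, as a careful person would: the job done as asked, in the order asked, and still so for the second after the job is handed in, with the robot touching nothing.
It also fails if it takes over 64 s, if anything falls off the work surface, if the arm or the gripper's body presses on something with over 40 N, if the wrist force passes 120 N, or if a joint passes its speed limit or range.

### The arm

A 6-joint arm with a two-finger parallel gripper is mounted at the origin on a cart in front of the work surface, level with it; the furniture and walls round the work are solid. World frame = base frame: x ahead of the robot, y to its left, z up, the work surface at z = 0. Lengths are in m, angles in rad, forces in N, time in s.
With the tool pointing down it reaches from about 0.35 to 1 m from the base axis. Payload 7.1 kg.
Tool frame: the origin (TCP) lies between the finger pads; the fingertips stand 22 mm ahead of it and the grasp point (between the pads) lies 3 mm ahead of it; x points along the fingers, y is the direction in which the jaws open and shut, and the axes are right-handed (so a half turn about x gives the same grasp; the last joint's range is limited). The gripper opens to 85 mm and grips with 20 to 120 N. Pads are 22 mm wide; open, the fingers measure 114 mm over their backs; the gripper's body (76 mm by 85 mm) begins 54 mm behind the grasp point. The pads swing forward as they close: fully open they stand 13 mm farther back than shut.
Start: joints at [1.165, 0.423, 1.63, -0, 1.089, -0.019], TCP at [0.236, 0.579, 0.253] pointing down, gripper open.
Joint ranges: [-3, 3], [-0.9, 2.11], [0.09, 2.58], [-1.31, 4.45], [0.11, 2.69], [-2.54, 2.54]. Speed limits (rad/s): [2.39, 2.39, 3.01, 3.14, 3.14, 3.14].

### API

Orientations are given as a rotation vector (axis times angle).
In Python, from rig import manip gives the robot as it stands. The module is installed in compiled form; this text tells all that it offers. Calls block until the motion is done:
- manip.move_to(position, orientation): joint-space move of the TCP to a pose.
- manip.servo_line(position, orientation=None, rate=0.15): straight line of the TCP; orientation=None keeps the orientation; rate is the mean speed in m/s.
- manip.set_joints(angles): joint-space move.
- manip.command_gripper(opening, f_grip=None): finger opening in m; f_grip is the grip in N (None keeps the last); returns when the fingers have stopped.
- manip.hold(seconds).
- manip.solve_ik(position, orientation): joint angles nearest the present ones, or None.
- manip.camera(name): name is "side" or "top" or "wrist"; returns a dict with "image" (420x560x3 uint8, red, green, blue), "fx", "fy", "cx", "cy" (pixels), "cam_to_world" (4x4, takes a point from camera to world coordinates); the wrist camera has in their place "mount" (4x4, takes a point from camera to tool coordinates, whose origin is the TCP and whose axes are the tool frame's). Camera axes: x right, y down, z forward; pixel columns grow to the right and rows downward; lengths in m; the calibration is good to about 2 mm. A picture is of the moment at which its call begins: read the wrist's pose just before it. There is no depth.
A pose or a line that the arm cannot do raises manip.IKError and nothing moves.
- manip.sign_off(): hands the job in, once; it reports no verdict.
Readings, each from a call of its own:
- manip.get_time(): time.
- manip.get_joint_positions(): joint angles.
- manip.get_joint_vel(): joint speeds.
- manip.get_tau(): joint torques, N m.
- manip.get_position(): TCP position.
- manip.get_ee_rot(): TCP orientation.
- manip.get_contact_force(): force on the tool from outside, world axes, zero at the start.
- manip.get_torque(): the same for the moment, N m.
- manip.get_width(): finger opening in m.
Only numpy, scipy, OpenCV 4.12 (cv2) and the standard library are available. Lean on these libraries where they do the work, as an engineer would, in place of code of your own. Each camera call takes 0.05 s, during which the arm holds its last target. There are 200 camera calls.

## Working session

There is one attempt and no reset: what is moved stays moved. The work goes in short steps, each a Python script; the robot and the scene stay as the last script left them, time stands still between calls to the robot, and variables do not carry over. Pictures are saved under pics/ and viewed, about 8 in all and at most 12, crops included, and the job is handed in when it is done.

```bash
mkdir -p pics
python3 - <<'E'
from rig import manip
import cv2,numpy as np
for n in("top","side"):
    c=manip.camera(n);print(n,c["fx"],c["fy"],c["cx"],c["cy"]);print(np.round(c["cam_to_world"],4).tolist())
    cv2.imwrite(f"pics/{n}0.png",cv2.resize(c["image"][:,:,::-1],(800,600),interpolation=cv2.INTER_CUBIC))
print(manip.get_time(),manip.get_ee_rot(),manip.get_position())
E
```

```text
top 527.7722543867736 527.7722543867736 272.8404252262122 215.43224875695324
[[-0.0034, -0.9927, 0.1208, 0.3823], [-1.0, 0.0029, -0.0042, -0.0441], [0.0038, -0.1208, -0.9927, 1.4359], [0.0, 0.0, 0.0, 1.0]]
side 534.1946717631695 534.1946717631695 284.5107184360698 213.57110686514147
[[-0.8753, -0.2012, 0.4398, -0.1111], [-0.4832, 0.3228, -0.8138, 1.1221], [0.0218, -0.9248, -0.3798, 0.6158], [0.0, 0.0, 0.0, 1.0]]
0.1 [ 0.30238962  1.54970444 -0.30450719] [0.23555683 0.57841192 0.25262614]
```

View pics/top0.png

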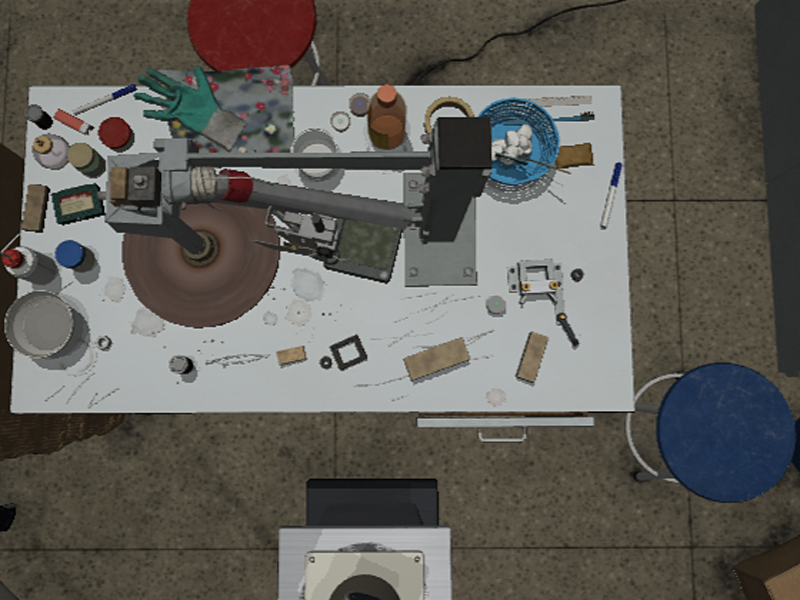

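View pics/side0.png

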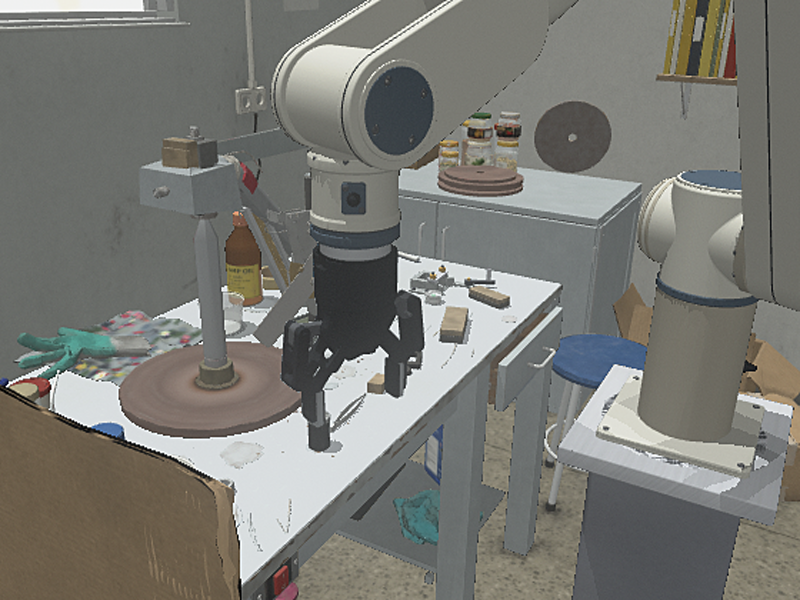

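```bash
cat > h.py <<'E'
from rig import manip
import cv2,numpy as np
from scipy.spatial.transform import Rotation as R
def ori(yaw):
    y=np.array([np.cos(yaw),np.sin(yaw),0]);x=np.array([0,0,-1.]);return R.from_matrix(np.c_[x,y,np.cross(x,y)]).as_rotvec()
def wristT():
    T=np.eye(4);T[:3,:3]=R.from_rotvec(manip.get_ee_rot()).as_matrix();T[:3,3]=manip.get_position();return T
def shot(n):
    T=wristT() if n=="wrist" else None
    c=manip.camera(n);M=T@c["mount"] if T is not None else c["cam_to_world"]
    return c["image"],c,M
def ray(c,M,u,v,z):
    d=M[:3,:3]@[(u-c["cx"])/c["fx"],(v-c["cy"])/c["fy"],1];return M[:3,3]+d*(z-M[2,3])/d[2]
def proj(c,M,p):
    q=np.linalg.inv(M)@np.r_[p,1];return np.array([c["fx"]*q[0]/q[2]+c["cx"],c["fy"]*q[1]/q[2]+c["cy"]])
def save(name,img):cv2.imwrite(f"pics/{name}.png",img[:,:,::-1])
E
python3 - <<'E'
from h import *
Rm=R.from_rotvec(manip.get_ee_rot()).as_matrix();print(Rm.round(2))
q=np.array(manip.get_joint_positions())
def ik(p,yaw):
    try:r=manip.solve_ik(p,ori(yaw));return None if r is None else np.round(r,2)
    except Exception as e:return e
y0=np.arctan2(Rm[1,1],Rm[0,1]);print(y0)
manip.servo_line([.16,.38,.30],rate=.25)
for y in (np.pi/2,-np.pi/2,0,np.pi): print(y,ik([.48,-.30,.40],y))
yy=y0-1.165
manip.move_to([.36,-.17,.32],ori(y0-1.165-.45));print(manip.get_joint_positions())
for y in (np.pi/2,-np.pi/2,0,np.pi): print(y,ik([.48,-.30,.40],y))
best=min((np.pi/2,-np.pi/2),key=lambda y:abs((y-(y0-1.6)+np.pi)%(2*np.pi)-np.pi))
manip.move_to([.46,-.31,.40],ori(best));print(best,manip.get_time(),manip.get_joint_positions())
im,c,M=shot("wrist");print(c["mount"].round(3).tolist(),c["fx"]);print(M.round(3))
save("w1",cv2.resize(im,(800,600),interpolation=cv2.INTER_CUBIC));np.savez("w1.npz",M=M)
E
```

```text
[[-0.    0.38  0.93]
 [-0.    0.93 -0.38]
 [-1.   -0.   -0.  ]]
1.1840127299214926
1.5707963267948966 [-0.58  0.2   1.6   0.    1.34 -2.15]
-1.5707963267948966 [-0.58  0.2   1.6  -0.    1.34  0.99]
0 [-0.58  0.2   1.6  -0.    1.34 -0.58]
3.141592653589793 None
[-4.69850484e-01 -1.37630410e-02  2.02427062e+00  2.33953713e-04
  1.13133033e+00 -4.00813854e-02]
1.5707963267948966 [-0.58  0.2   1.6   0.    1.34 -2.15]
-1.5707963267948966 [-0.58  0.2   1.6  -0.    1.34  0.99]
0 [-0.58  0.2   1.6  -0.    1.34 -0.58]
3.141592653589793 None
-1.5707963267948966 4.1667 [-6.13389244e-01  1.79740923e-01  1.62557667e+00  1.50725220e-04
  1.33764883e+00  9.54762703e-01]
[[-0.0, -0.326, 0.945, -0.121], [1.0, -0.0, 0.0, -0.001], [0.0, 0.945, 0.326, -0.085], [0.0, 0.0, 0.0, 1.0]] 345.36681442309987
[[ 0.003 -0.945 -0.327  0.544]
 [-1.    -0.003 -0.    -0.308]
 [-0.001  0.327 -0.945  0.52 ]
 [ 0.     0.     0.     1.   ]]
```

View pics/w1.png

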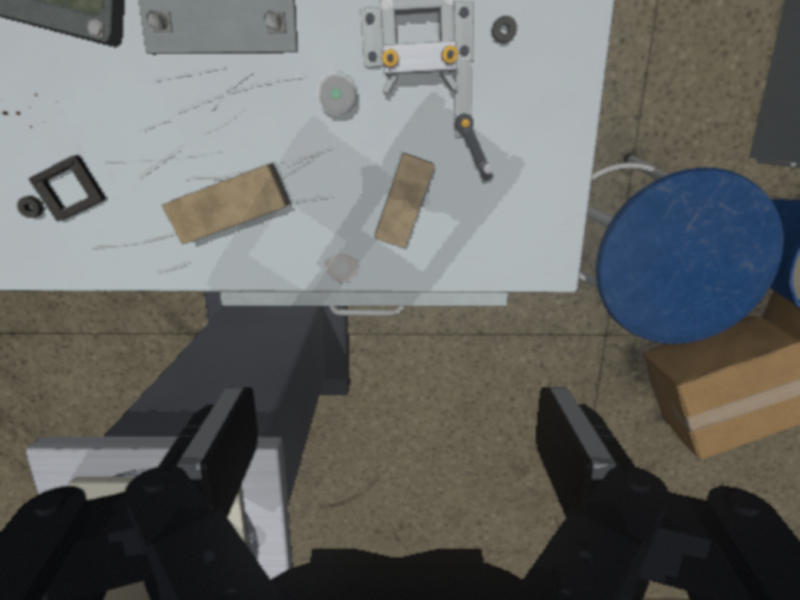

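Run:
```python
from h import *
manip.command_gripper(0.0)
manip.servo_line([.53,-.33,.30],rate=.25)
print(manip.get_time(),manip.get_position(),manip.get_width())
im,c,M=shot("wrist");save("w2",cv2.resize(im,(800,600),interpolation=cv2.INTER_CUBIC));np.savez("w2.npz",M=M,fx=c["fx"],cx=c["cx"],cy=c["cy"],fy=c["fy"])
```

```text
5.625 [ 0.52992504 -0.32999739  0.30033667] 7.669287856373351e-05
```

View pics/w2.png

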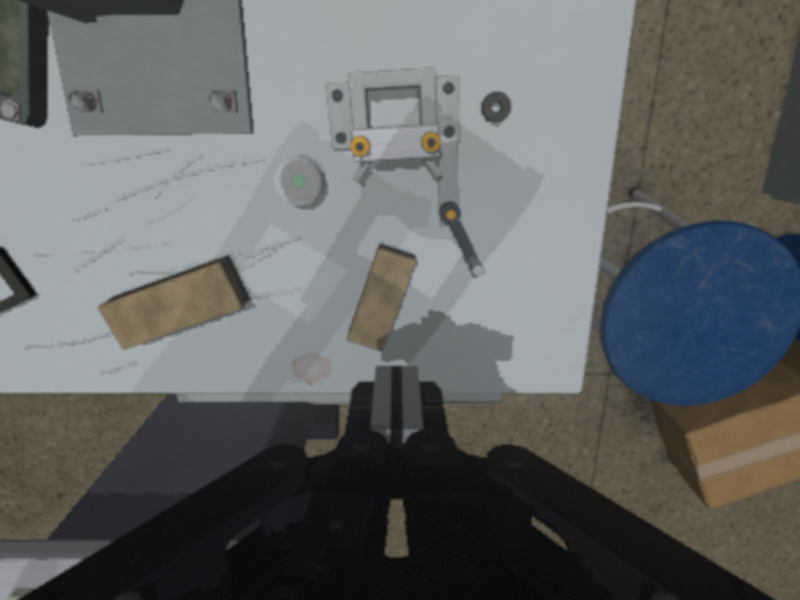

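Run:
```python
from h import *
c=dict(np.load("w2.npz"));
P={'w2':dict(nL=(360,146,.046),nR=(431,142,.046),s=[(380,250),(414,260),(383,350),(349,340)],piv=(451,213,.02),peg=(478,269,.046),box=(301,181,.02),grom=(497,107,.009),holeL=(340,138,.024),holeR=(449,131,.024),
  holeL2=(337,96,.024),holeR2=(449,89,.024)),
'w1':dict(nL=(391,58,.046),nR=(450,55,.046),s=[(403,154),(434,165),(405,247),(376,237)],piv=(465,122,.02),peg=(487,176,.046))}
for n,d in P.items():
    M=np.load(n+".npz")["M"];g=lambda u,v,z:ray(c,M,u*.7,v*.7,z)
    H={k:g(*v) for k,v in d.items() if k!='s'}
    for k,v in H.items():print(n,k,v.round(4))
    s=np.array([g(u,v,.021) for u,v in d['s']]);print('stone',s.mean(0).round(4),np.linalg.norm(s-np.roll(s,-1,0),axis=1).round(4),
      np.degrees(np.arctan2(*( (s[0]+s[1]-s[2]-s[3])[1::-1]))))
    o=(H['nL']+H['nR'])/2;dy=H['nL']-H['nR'];a=np.arctan2(-dy[0],dy[1]);print('holder',o.round(4),np.degrees(a),np.hypot(*dy[:2]))
    w=H['piv'];ex=np.array([np.cos(a),np.sin(a)]);ey=np.array([-ex[1],ex[0]])
    for k in('piv','peg'):print(k,'in holder',(H[k]-o)[:2]@ex,(H[k]-o)[:2]@ey)
```

```text
w2 nL [ 0.5955 -0.3031  0.046 ]
w2 nR [ 0.5983 -0.3549  0.046 ]
w2 piv [ 0.5416 -0.3743  0.02  ]
w2 peg [ 0.5018 -0.3944  0.046 ]
w2 box [ 0.5673 -0.2535  0.02  ]
w2 grom [ 0.6231 -0.4085  0.009 ]
w2 holeL [ 0.6003 -0.2863  0.024 ]
w2 holeR [ 0.6055 -0.37    0.024 ]
w2 holeL2 [ 0.6305 -0.2851  0.024 ]
w2 holeR2 [ 0.6354 -0.3689  0.024 ]
stone [ 0.4649 -0.3165  0.021 ] [0.0298 0.0878 0.0317 0.0872] -18.385261862466095
holder [ 0.5969 -0.329   0.046 ] 3.105051728026425 0.051895312426609067
piv in holder -0.05767801962501724 -0.0422501978875958
peg in holder -0.0985839065408618 -0.0601784050042052
w1 nL [ 0.5942 -0.3035  0.046 ]
w1 nR [ 0.5967 -0.355   0.046 ]
w1 piv [ 0.5411 -0.3742  0.02  ]
w1 peg [ 0.4932 -0.3938  0.046 ]
stone [ 0.4647 -0.3164  0.021 ] [0.0323 0.0876 0.0318 0.0873] -18.369179299748573
holder [ 0.5954 -0.3292  0.046 ] 2.7947592265513133 0.05157053050449674
piv in holder -0.05640585127543388 -0.04226078182143896
peg in holder -0.105240291924303 -0.05951205939401051
```

```bash
cat >> h.py <<'E'
HO=np.array([.5975,-.3292]);HY=np.radians(3.2)
EX=np.array([np.cos(HY),np.sin(HY)]);EY=np.array([-EX[1],EX[0]])
O=ori(HY-np.pi/2)
def W(x,y,z):return np.r_[HO+x*EX+y*EY,z]
def toH(p):d=np.asarray(p)[:2]-HO;return np.array([d@EX,d@EY])
def go(x,y,z,rate=.2):manip.servo_line(W(x,y,z),O,rate=rate)
def stone(im,c,M,guess):
    hsv=cv2.cvtColor(im,cv2.COLOR_RGB2HSV)
    m=cv2.inRange(hsv,(8,60,60),(28,255,255));m=cv2.morphologyEx(m,cv2.MORPH_OPEN,np.ones((3,3)))
    cs,_=cv2.findContours(m,cv2.RETR_EXTERNAL,cv2.CHAIN_APPROX_NONE);best=None
    for k in cs:
        if cv2.contourArea(k)<300:continue
        p=np.array([toH(ray(c,M,u,v,.021)) for u,v in k[:,0]])
        r=cv2.minAreaRect((p*1000).astype(np.float32));b=cv2.boxPoints(r)
        e=[b[1]-b[0],b[2]-b[1]];e=max(e,key=np.linalg.norm);a=np.degrees(np.arctan2(e[1],e[0]));a=(a+90)%180-90
        d=np.hypot(*(np.array(r[0])-np.array(guess)*1000))
        if best is None or d<best[0]:best=(d,np.round(r[0],1),np.round(sorted(r[1]),1),round(float(a),1))
    return best
E
python3 - <<'E'
from h import *
c=dict(np.load("w2.npz"));im=cv2.resize(cv2.imread("pics/w2.png")[:,:,::-1],(560,420),interpolation=cv2.INTER_AREA)
print(stone(im,c,c["M"],(-.13,.02)))
go(-.155,.078,.13,.3);go(-.155,.078,.030,.2)
f=manip.get_contact_force();print(f)
go(-.155,.062,.030,.1)
for y in(.055,.050,.045,.042):go(-.155,y,.030,.06);print(y,np.round(manip.get_contact_force()-f,2))
go(-.155,.06,.030,.2);go(-.13,.06,.20,.3)
im,c,M=shot("wrist");print(stone(im,c,M,(-.13,.01)),manip.get_time());save("w3",im)
E
```

```text
(np.float64(0.9001613727711272), array([-130.5,   20.8]), array([31.8, 87.9]), -22.4)
[0.3800275  0.36448038 0.51394249]
0.055 [ 0.18  0.86 -1.34]
0.05 [-0.76 -0.06 -0.52]
0.045 [-0.97 -0.17 -1.01]
0.042 [0.17 0.14 0.37]
(np.float64(1.22860464117022), array([-128.8,    9.8]), array([32.7, 88.2]), -4.4) 9.5083
```

View pics/w3.png

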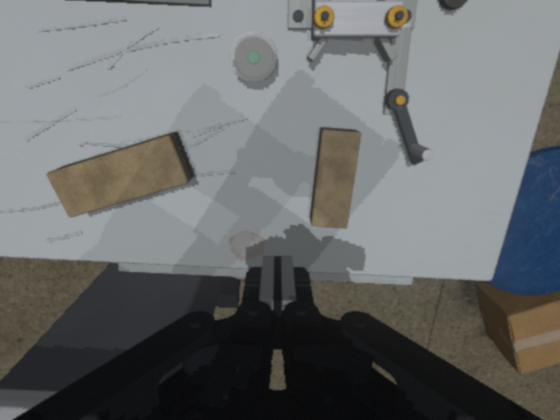

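Run:
```python
from h import *
go(-.137,.055,.10,.3);go(-.137,.055,.030,.2);go(-.137,.029,.030,.06)
go(-.137,.05,.030,.2);go(-.15,.05,.15,.3)
im,c,M=shot("wrist");print(stone(im,c,M,(-.13,.01)),manip.get_time());save("w4",im)
```

```text
(np.float64(12.878080970415953), array([-127.3,   -2.6]), array([32.9, 87.8]), 0.6) 11.9333
```

Run:
```python
from h import *
go(-.212,-.001,.10,.3);manip.command_gripper(.012);print(manip.get_width())
go(-.212,-.001,.031,.2);f=manip.get_contact_force()
go(-.19,-.001,.031,.15)
for x in(-.17,-.15,-.132):go(x,-.001,.031,.06);print(x,np.round((manip.get_contact_force()-f),2))
im,c,M=shot("wrist");print(stone(im,c,M,(-.08,.0)),manip.get_time());save("w5",im)
```

```text
0.012136969508200025
-0.17 [-0.88 -0.38 -1.27]
-0.15 [-0.35  1.41 -0.87]
-0.132 [-0.76  0.62 -0.35]
(np.float64(9.400433683576226), array([-73.2,  -6.5]), array([32.8, 88.6]), 0.1) 14.9333
```

View pics/w5.png

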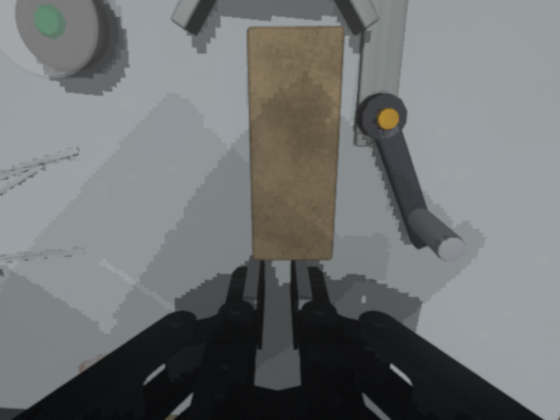

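Run:
```python
from h import *
f=np.array([.38,.36,.51])
for x,y in((-.124,.001),(-.116,.003),(-.108,.005)):
    go(x,y,.031,.05);d=manip.get_contact_force()-f;print(x,np.round(d,2))
    if np.hypot(*d[:2])>12:break
im,c,M=shot("wrist");print(stone(im,c,M,(-.06,.0)),manip.get_time());save("w6",im)
```

```text
-0.124 [ 0.2  -0.9  -0.25]
-0.116 [-0.6  -0.68 -0.84]
-0.108 [-0.16 -0.7  -1.18]
(np.float64(6.701794234772498), array([-53.5,  -1.8]), array([33. , 81.7]), 0.0) 15.9333
```

View pics/w6.png

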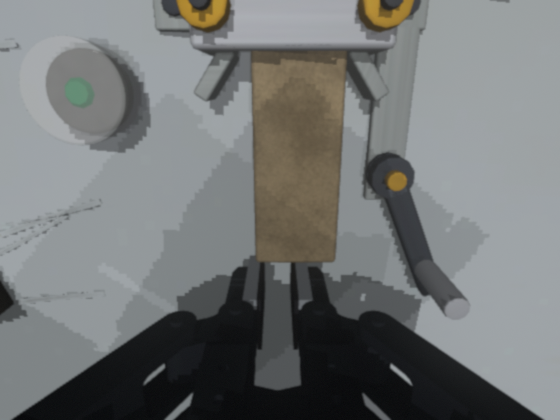

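Run:
```python
from h import *
f=np.array([.38,.36,.51]);y=.005;x=-.108;F=[]
while x<-.048:
    x+=.004 if x<-.075 else .002
    y=min(.0065,y+.0003)
    go(x,y,.031,.05);d=manip.get_contact_force()-f;F.append((round(x,3),*np.round(d,1)))
    if np.hypot(*d[:2])>8:break
print(F);print(toH(manip.get_position()))
im,c,M=shot("wrist");print(stone(im,c,M,(-.02,.0)),manip.get_time());save("w7",im)
```

```text
[(-0.104, np.float64(0.5), np.float64(-0.6), np.float64(0.2)), (-0.1, np.float64(-1.4), np.float64(-0.3), np.float64(-0.3)), (-0.096, np.float64(-0.2), np.float64(-0.7), np.float64(-0.4)), (-0.092, np.float64(-0.1), np.float64(-1.1), np.float64(-0.5)), (-0.088, np.float64(0.1), np.float64(-1.0), np.float64(-1.3)), (-0.084, np.float64(-0.8), np.float64(-1.4), np.float64(-0.1)), (-0.08, np.float64(-1.0), np.float64(-0.4), np.float64(0.2)), (-0.076, np.float64(-0.5), np.float64(-0.5), np.float64(-0.6)), (-0.072, np.float64(-0.2), np.float64(-1.1), np.float64(-0.3)), (-0.07, np.float64(-1.1), np.float64(-0.7), np.float64(0.9)), (-0.068, np.float64(0.3), np.float64(-0.7), np.float64(-0.6)), (-0.066, np.float64(-0.3), np.float64(-0.9), np.float64(-0.5)), (-0.064, np.float64(-0.3), np.float64(-0.1), np.float64(-1.0)), (-0.062, np.float64(-1.7), np.float64(-0.4), np.float64(-1.2)), (-0.06, np.float64(-8.6), np.float64(-2.7), np.float64(4.2))]
[-0.06190869  0.00663325]
(np.float64(12.737833009938065), array([-32.7,  -1.4]), array([32.9, 34.1]), 0.0) 19.7333
```

View pics/w7.png

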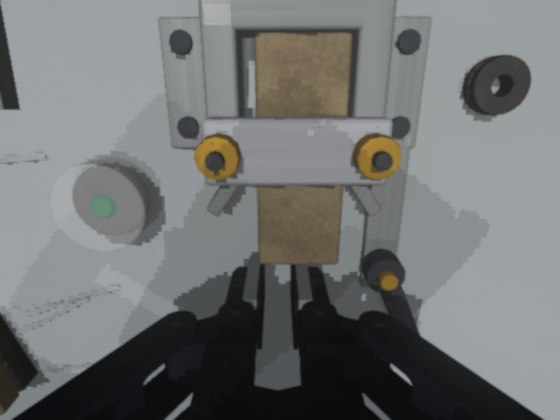

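Run:
```python
from h import *
go(-.09,.0065,.031,.1);go(-.10,.0,.14,.3);manip.command_gripper(0.)
im,c,M=shot("wrist");print(stone(im,c,M,(-.02,.0)),manip.get_time());save("w8",cv2.resize(im,(800,600),interpolation=cv2.INTER_CUBIC))
np.savez("w8.npz",M=M,fx=c["fx"],cx=c["cx"],cy=c["cy"],fy=c["fy"])
```

```text
(np.float64(11.703340809097668), array([-31.6,  -1.6]), array([32.5, 36. ]), 0.0) 21.025
```

View pics/w8.png

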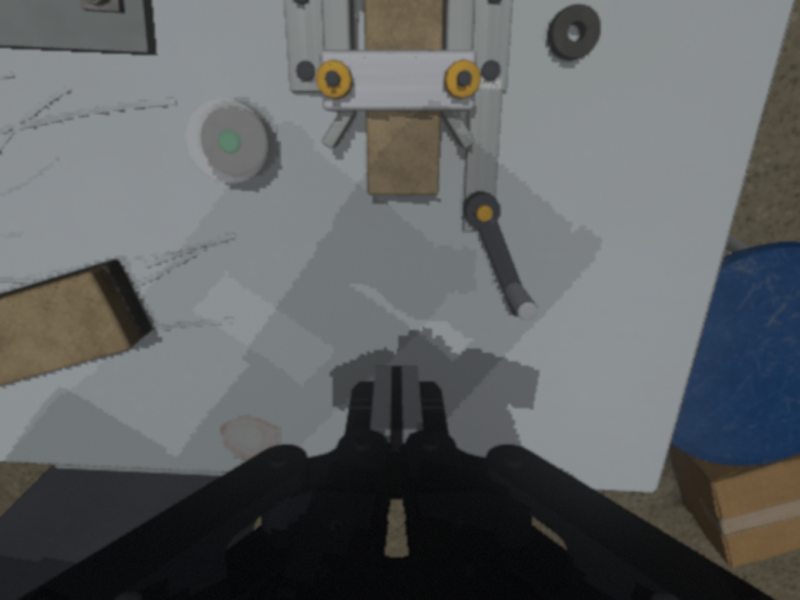

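Run:
```python
from h import *
c=dict(np.load("w8.npz"));M=c["M"]
for k,(u,v,z) in dict(nL=(333,79,.046),nR=(463,77,.046),piv=(484,213,.022),pegtop=(528,311,.046),pegbase=(513,287,.016),st=(403,193,.021),stL=(368,193,.021),stR=(439,195,.021)).items():print(k,toH(ray(c,M,u*.7,v*.7,z)).round(4))
# IK precheck of arc with pivot nominal
P=np.array([-.059,-.041])
for a in np.radians([215,203,150,90]):
    r=np.array([np.cos(a),np.sin(a)]);t=np.array([r[1],-r[0]]);p=P+.045*r-.03*t
    q=manip.solve_ik(W(*p,.048),ori(HY-np.pi+a));print(np.degrees(a),p.round(3),None if q is None else np.round(q,2))
```

```text
nL [-0.0011  0.0265]
nR [-0.0004 -0.0252]
piv [-0.0591 -0.0411]
pegtop [-0.1004 -0.0599]
pegbase [-0.0989 -0.0595]
st [-0.0497 -0.0019]
stL [-0.0497  0.0148]
stR [-0.0506 -0.0192]
215.0 [-0.079 -0.091] [-0.7   0.75  1.6  -0.    0.79 -1.37]
203.0 [-0.089 -0.086] [-0.7   0.74  1.63 -0.    0.77 -1.16]
150.0 [-0.113 -0.044] [-0.68  0.69  1.74 -0.    0.71 -0.21]
90.0 [-0.089  0.004] [-0.6   0.68  1.76 -0.    0.69  0.92]
```

Run:
```python
from h import *
P=np.array([-.059,-.0415])
def pose(deg,off,z):
    a=np.radians(deg);r=np.array([np.cos(a),np.sin(a)]);t=np.array([r[1],-r[0]])
    return W(*(P+.045*r-off*t),z),ori(HY-np.pi+a)
manip.move_to(*pose(204,.034,.13));
manip.servo_line(*pose(204,.034,.048),rate=.15);f=manip.get_contact_force()
L=[]
for d,o in [(204,.022)]+[(x,.016) for x in range(200,95,-8)]+[(92,.016)]:
    manip.servo_line(*pose(d,o,.048),rate=.06);F=manip.get_contact_force()-f;L.append((d,*np.round(F,1)))
    if np.linalg.norm(F)>12:break
o=.016
while np.linalg.norm(F)<5 and o>.004:
    o-=.0015;manip.servo_line(*pose(90,o,.048),rate=.03);F=manip.get_contact_force()-f;L.append((round(o,4),*np.round(F,1)))
print(*[tuple(map(float,l)) for l in L],sep="\n")
im,c,M=shot("wrist");print(manip.get_time(),toH(manip.get_position()));save("w9",im)
```

```text
(204.0, -0.7, -0.1, -1.0)
(200.0, -0.6, 1.0, 0.4)
(192.0, 0.4, 0.9, -0.1)
(184.0, -1.6, 0.7, -1.8)
(176.0, -0.3, -0.0, 0.0)
(168.0, 0.1, 0.7, -0.0)
(160.0, -0.6, 0.2, 0.3)
(152.0, -0.6, 0.6, -0.7)
(144.0, -0.6, 0.8, 0.2)
(136.0, -0.5, 0.1, -1.1)
(128.0, -0.9, 0.1, -1.0)
(120.0, -1.0, 0.9, -0.6)
(112.0, -0.2, 1.0, -0.8)
(104.0, -0.3, 0.3, -0.2)
(96.0, -0.3, 0.5, -0.4)
(92.0, -1.3, 0.5, -0.7)
(0.0145, -7.2, -2.2, 3.2)
28.525 [-0.07546751  0.00351751]
```

View pics/w9.png

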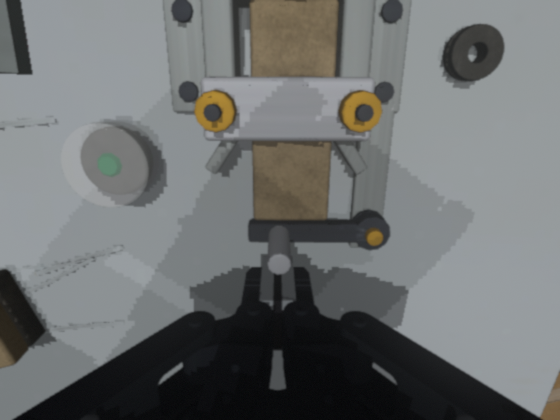

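Run:
```python
from h import *
go(-.11,.0035,.048,.1);go(-.13,.0,.20,.25);manip.hold(.5)
im,c,M=shot("wrist");save("w10",cv2.resize(im,(800,600),interpolation=cv2.INTER_CUBIC));print(manip.get_time(),manip.get_contact_force())
np.savez("w10.npz",M=M,fx=c["fx"],cx=c["cx"],cy=c["cy"],fy=c["fy"])
for n,p in dict(pivot=[-.059,-.042,.022],pegtop=[-.059,.003,.046],stone_end=[-.05,-.002,.021]).items():print(n,proj(c,M,W(*p))/.7)
```

```text
30.3583 [-0.18887759 -0.16671326 -0.36367044]
pivot [469.6615251  143.20978354]
pegtop [391.76418186 145.33795069]
stone_end [400.7488321 126.8560888]
```

View pics/w10.png

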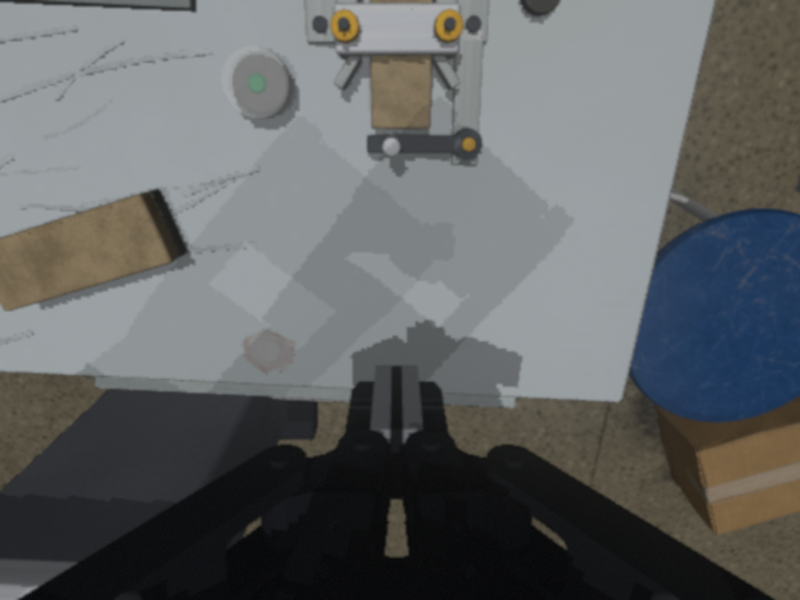

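The final picture matches the predicted positions. The peg is at (391,146), against (392,145) expected for a shut latch. The stone's end is at about row 128, against 127 expected for a seated stone. The gem box and large stone haven't moved.

```bash
python3 -c "
from rig import manip
manip.sign_off()"
```

```text
the job is handed in; nothing more can be done
```

The smaller stone is seated against the end stop, the latch is shut behind it, and I handed the job in at about 30 s of the 64 s allowed. I used only pushes of the fingertips: two on the stone's side to straighten it, then one on its end to slide it under the bar. I then pushed the latch round by its peg and moved clear.

**Last checks:**
- **Stone:** the push met a sudden resistance of about 9 N where the stop was expected. Its outer end then measured x ≈ -50 mm in the holder's frame, which is the seated position.
- **Latch:** the push ended with a resistance of about 7 N at its stop. The final picture shows the peg within about a pixel of its shut position.
- **Robot and other things:** the robot was clear with only sensor noise on the force reading. The gem box and the larger stone looked unmoved, and so did the grommet as far as the last pictures show it. I did not look again at the film can, wedge and tweezers, but the low moves stayed well away from them.

**What did not agree:**
- **Sideways position:** after the side pushes one measurement put the stone at y = -2.6 mm and the next at -6.5 mm. It entered right of centre, I steered it left during the push, and it now lies about 2 mm right of mid-lane by measurement. One view suggested it touches the right cheek.
- **Upward force:** the force reading showed 3–4 N upward at the two end contacts. I saw no tipping or lifting.

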